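# Unbar the slicer's blade case

### The job

Open the blade case: the locking bar is caught somewhere in its two U brackets, so work it lengthwise until it comes free, lift it straight up and out with both ends together, and lay it level in both forks of the parking stand, feet down and centred. Then pull the sliding cover of the case all the way open by its tab and let go. Keep the bar level throughout and leave the gourd and the peeler where they lie.

Things in the scene. Friction and masses are not known exactly. Their poses are not given: they have to be found in the camera images.
- bar_mid (a point): Centre of the loose steel locking bar: square tube with black end caps, 200 mm long (its y), 26 mm wide (x), 24 mm high (z up), 0.3 to 0.6 kg, same either way round. Under it, 85 mm either side of the middle, hang two studs: neck 8 mm, round head 20 mm across, its underside 26 mm below the bar's centre. At the start it is locked in the brackets: it rises only 3 mm.
- bar: The same bar; origin midway between the undersides of the two stud heads, 26 mm below the bar's centre; axes as for bar_mid.
- bar_end_a (a point): Centre of the bar's end at its +y, 100 mm from the middle.
- bar_end_b (a point): Centre of the bar's end at its -y, 100 mm from the middle.
- bracket_mid (a point): Fixed to the case, midway between its U brackets at the locked bar's centre height (86 mm above the table). y along the bar, x to the back of the case. The bar starts 10 to 16 mm on the -y side of this point; it comes free only where its centre is within 2.5 mm of one unknown position between -2 and +16 mm along y. Stops at about -20 and +24 mm. The cover is 42 mm below this point.
- bracket_left (a point): Centre of the U bracket on the +y side, 85 mm from bracket_mid, about 76 mm long; open at the top, cheeks 34 mm apart inside, ending 7 mm above the locked bar's centre. Hidden under the bar is a rigid keyhole strip: a narrow slot for the stud's neck with one wide opening, 26 mm long, that lets the head out. Head clear of the bracket once the bar is up 36 mm.
- bracket_right (a point): Centre of the like bracket on the -y side; its opening matches the other, so both heads come free at the same bar position. Between the two brackets about 90 mm of the bar are free to grip. The bar slides along y with plain friction, about 2 mm side play.
- stand_seat (a point): Where the bar's centre belongs on the fixed grey parking stand, 52 mm above the table. Two open-topped forks, 45 mm either side along y, each 12 mm thick, 36 mm wide inside (x), widening upwards, tips 22 mm above this point. The parked bar lies along y, studs hanging free outside the forks. 78 mm free between the forks for fingers; base plate 44 mm below this point.
- cover_tab (a point): Point on the upright tab of the case's aluminium cover, 12 mm below the tab's top edge, 75 mm above the table. The tab is 10 mm thick (x), 60 mm long (y) and stands 43 mm above the cover plate. Axes as bracket_mid. Closed, it is 70 mm behind the bar's line.
- cover (a joint): How far the cover is slid open, in m: 0 closed, 0.110 fully open at a stop; it starts within 12 mm of closed. It slides to the front of the case (-x of bracket_mid) with about 2 N of friction. While the bar is in its brackets the tab meets it after about 50 mm.
- gourd_4: Loose green bitter gourd, 174 x 45 x 42 mm, behind the parking stand; bystander.
- peeler: Loose yellow peeler, 170 x 25 x 18 mm, in front of the case; bystander.

How it is judged (in metres and radians):
On the way, in this order (a step that is already met when the one before it is completed fails the run):
1. the bar is lifted level out of both brackets, both ends clear (z of each of bar_end_a, bar_end_b in the frame of bracket_mid above 0.036 m and angle between bar_mid's own y axis and vertical above 1.3 rad and angle between bar_mid's own z axis and vertical below 0.35 rad), for 0.1 s.
2. the bar lies in both forks of the parking stand, released (horizontal distance between bar_mid and stand_seat below 0.02 m and z of bar_mid in the frame of stand_seat between -0.005 and 0.005 m and angle between the y axis of bar_mid and the y axis of stand_seat, either way round below 0.2 rad and angle between bar_mid's own z axis and vertical below 0.15 rad and contact force between the fingers and bar below 0.1 N and linear speed of bar below 0.03 m/s), for 0.2 s.
At the end, for the whole second after the job is handed in: The bar lies still and released in both forks of the parking stand, feet down, within 20 mm of the seat lengthwise and at its height within 5 mm, along the forks; the cover is open at least 98 of its 110 mm and at rest (all of step 2 and value of joint cover above 0.098 m and velocity of joint cover between -0.01 and 0.01 m/s); the robot touches nothing.
It fails at once if the bar is tipped more than about 25 degrees end to end or rolled more than about 30 degrees (angle between bar_mid's own y axis and vertical below 1.13 rad or angle between bar_mid's own y axis and vertical above 2.01 rad or angle between bar_mid's own z axis and vertical above 0.52 rad).
It fails at once if the gourd is disturbed (moved more than 30 mm) (distance of gourd_4 from where it was at the start of the episode above 0.03 m).
It fails at once if the peeler is disturbed (moved more than 30 mm) (distance of peeler from where it was at the start of the episode above 0.03 m).
It also fails if it takes over 64 s, if anything falls off the work surface, if the arm or the gripper's body presses on something with over 40 N, if the wrist force passes 120 N, or if a joint passes its speed limit or range.

### The arm

A 7-joint arm with a two-finger parallel gripper is mounted at the origin on a cart in front of the work surface, level with it; the furniture and walls round the work are solid. World frame = base frame: x ahead of the robot, y to its left, z up, the work surface at z = 0. Lengths are in m, angles in degrees, forces in N, time in s.
With the tool pointing down it reaches from about 0.4 to 0.9 m from the base axis. Payload 5.6 kg.
Tool frame: the origin (TCP) lies where the fingers leave the gripper's body, on its centre line; the fingertips stand 88 mm ahead of it and the grasp point (between the pads) lies 69 mm ahead of it (bot.finger_overhang is the distance from the TCP to the fingertips, in m); z points along the fingers, y is the direction in which the jaws open and shut (so a half turn about z gives the same grasp; the last joint's range is limited). The gripper opens to 92 mm and grips with 3 to 60 N. Pads are 20 mm wide; open, the fingers measure 128 mm over their backs; the gripper's body (75 mm by 189 mm) begins 69 mm behind the grasp point.
Start: joints at [68.182, 26.786, -0.665, 91.828, 0.344, 61.387, -3.226], TCP at [0.215, -0.613, 0.303] pointing down, gripper open.
Joint ranges: [-144.91, 144.91], [-17.63, 115.5], [-89.93, 88.59], [15.96, 139.68], [-74.01, 254.01], [8.47, 105.57], [-167.45, 167.45]. Speed limits (degrees/s): [147.25, 147.25, 180, 180, 180, 180, 180].

### API

Orientations are given as a 3x3 rotation matrix whose columns are the frame's x, y, z axes.
In Python, from rig import status, camera, bot, spotter gives the robot as it stands. The module is installed in compiled form; this text tells all that it offers.
- The arm moves only by the shell command python3 -m creep 'ROWS' [FORCE]. ROWS is JSON, a list that holds one entry, the list of rows, each a list of 5 numbers: the shift along the tool's x, y, z in m, then the turn about the tool's z in rad, then the finger opening in m, from 0 to 0.0919. A call has 1 to 10 rows; each row shifts and turns the commanded pose from where the row before left it, along the tool's axes as they then stand; what a row does not reach is not made up. A row lasts 1/10 s, in which the tool goes at most 50 mm and 8.59 degrees, less where a joint would pass 70% of its speed; a pose out of reach is approached as far as the arm can. A call with a gripper value outside its range is refused whole. The fingers move at their own pace and stop on an object; FORCE is the grip in N (left out, the last holds). Time passes only in rows, so rows that do not move let the fingers close. It gives the time, the measured TCP pose, the force and the opening at its end, in the units of the state.
- status.sense(): the state, without advancing time (a new reading comes with each control period).
- camera(name): name is "side" or "top"; returns a dict with "frame" (384x512x3 uint8, blue, green, red), "depth" (384x512 float32, m along the optical axis (not along the pixel's ray), 0 where there is no reading), "mtx" (3x3 intrinsics, pixels), "rvec" (rotation vector, rad) and "tvec" (3), from world to camera coordinates, as OpenCV has them. Camera axes: x right, y down, z forward; pixel columns grow to the right and rows downward; lengths in m; the calibration is good to about 2 mm. A picture is of the moment at which its call begins.
- bot.finish_job(): hands the job in, once; it reports no verdict.
Trained networks look in the newest picture that a camera, given by its name, has taken for a name from the list of things; names that differ only in an ending like _2 or _b are one class to them, and where a whole thing is asked for, a point or a joint stands for the part that bears it (a point fixed in the world has none). Each returns a list of dicts, best first, with "confidence" (0 to 1); they miss things now and then, are a little off and sometimes report something else, mostly with a low value. They report only what shows in the picture. A call takes as long as a camera call.
- spotter.look_for(name, camera): "xy" ([column, row] in pixels, amid what is visible of it).
- spotter.outline_of(name, camera): "mask" (384x512 bool, what is visible of it) and "xy" ([column, row] in pixels, amid what is visible of it).
The state is a dict: "time_s": time; "q": joint angles; "joint_velocities": joint speeds; "joint_torque": joint torques, N m; "eef_pos": TCP position; "eef_rot": TCP orientation; "contact_force": force on the tool from outside, world axes, zero at the start; "ft_torque": the same for the moment, N m; "opening": finger opening in m.
Only numpy, scipy, OpenCV 4.12 (cv2) and the standard library are available. Lean on these libraries where they do the work, as an engineer would, in place of code of your own. Each camera call takes 0.05 s, during which the arm holds its last target. There are 200 camera calls.

## Working session

There is one attempt and no reset: what is moved stays moved. The work goes in short steps, Python scripts to look and compute and a shell command to move; the robot and the scene stay as the last step left them, time stands still between calls to the robot, and variables do not carry over. Pictures are saved under pics/ and viewed, about 8 in all and at most 12, crops included, and the job is handed in when it is done.

```bash
mkdir -p pics
cat > h.py <<'E'
import numpy as np, cv2
from rig import status, camera, bot, spotter
def world(c, uv=None, mask=None):
    R=cv2.Rodrigues(np.array(c["rvec"],float))[0]; t=np.array(c["tvec"],float).ravel(); K=np.array(c["mtx"])
    v,u=np.nonzero(mask if mask is not None else np.ones(c["depth"].shape,bool))
    z=c["depth"][v,u]; k=z>0; u,v,z=u[k],v[k],z[k]
    P=np.stack([(u-K[0,2])/K[0,0]*z,(v-K[1,2])/K[1,1]*z,z],1)
    return (P-t)@R, u, v
def project(c,p):
    return cv2.projectPoints(np.array(p,float).reshape(-1,3),np.array(c["rvec"],float),np.array(c["tvec"],float),np.array(c["mtx"]),None)[0].reshape(-1,2)
E
python3 - <<'E'
from h import *
np.set_printoptions(precision=4,suppress=True)
s=status.sense(); print(s["time_s"],s["eef_pos"],s["eef_rot"],s["contact_force"],s["opening"])
fr=[]
for n in ("top","side"):
    c=camera(n); cv2.imwrite(f"pics/{n}0.png",c["frame"]); np.savez(f"{n}0.npz",**c)
    for o in ("bar","cover_tab","cover","bracket_left","stand_seat","gourd_4","peeler"):
        try:
            for r in spotter.outline_of(o,n)[:2]:
                P,_,_=world(c,mask=r["mask"]); print(n,o,round(r["confidence"],2),np.round(r["xy"]),np.median(P,0),np.percentile(P,2,axis=0),np.percentile(P,98,axis=0))
        except Exception as e: print(n,o,e)
E
```

```text
0.0 [ 0.2152 -0.6129  0.3017] [[ 0.9435  0.3313 -0.0007]
 [ 0.3313 -0.9435  0.0017]
 [-0.0001 -0.0018 -1.    ]] [-0.11   -0.2539 -0.22  ] 0.09165736117618677
top bar 0.71 [219. 199.] [0.5151 0.2803 0.098 ] [0.4932 0.1864 0.0554] [0.5391 0.3754 0.1011]
top cover_tab 0.69 [220. 177.] [0.584  0.2859 0.0444] [0.4793 0.1912 0.0412] [0.6512 0.3782 0.0857]
top cover 0.86 [221. 176.] [0.5817 0.2859 0.0444] [0.4775 0.1894 0.041 ] [0.6521 0.3797 0.086 ]
top cover 0.38 [264. 284.] [0.3184 0.1825 0.012 ] [0.3053 0.1186 0.0003] [0.329  0.2734 0.0175]
top bracket_left 0.61 [218. 178.] [0.5746 0.2887 0.045 ] [0.474  0.1725 0.0335] [0.6579 0.4096 0.0934]
top stand_seat 0.81 [323. 201.] [0.5167 0.0317 0.0086] [ 0.4581 -0.0125  0.0031] [0.5739 0.0759 0.0721]
top gourd_4 0.6 [315. 134.] [0.6862 0.0502 0.0314] [ 0.6675 -0.025  -0.0005] [0.7103 0.1181 0.0403]
top peeler 0.62 [264. 283.] [0.3183 0.1801 0.0123] [0.3053 0.1212 0.0031] [0.3279 0.2734 0.0176]
top peeler 0.41 [320. 204.] [0.5146 0.0323 0.0085] [ 0.4559 -0.0103  0.0017] [0.5762 0.0764 0.072 ]
side bar 0.73 [248. 199.] [0.513  0.2989 0.0966] [0.4929 0.187  0.0761] [0.5402 0.3795 0.0991]
side cover_tab 0.78 [239. 213.] [0.5783 0.2961 0.0441] [0.4746 0.1926 0.0411] [0.6535 0.377  0.0865]
side cover 0.64 [241. 216.] [0.5575 0.298  0.0442] [0.4761 0.1903 0.04  ] [0.6546 0.3887 0.0874]
side bracket_left 0.64 [226. 229.] [0.5195 0.3509 0.0443] [0.467  0.1788 0.0032] [0.663  0.4176 0.0921]
side stand_seat 0.87 [298. 185.] [0.4887 0.0363 0.0207] [ 0.4567 -0.068  -0.0007] [0.5724 0.0809 0.0719]
side gourd_4 0.6 [222. 174.] [0.684  0.0607 0.0292] [ 0.6597 -0.0448  0.0001] [0.7219 0.1393 0.0444]
side peeler 0.61 [357. 228.] [0.3169 0.1919 0.0121] [0.3064 0.1228 0.0061] [0.3274 0.2748 0.0167]
```

Run:
```python
from h import *
np.set_printoptions(precision=4,suppress=True)
c=dict(np.load("top0.npz")); d=dict(np.load("side0.npz"))
def rect(n,P):
    r=cv2.minAreaRect((P[:,:2]*1000).astype(np.float32)); print(n,len(P),np.round(r[0],1),np.round(r[1],1),round(r[2],2))
A=np.vstack([world(c)[0],world(d)[0]]); T=world(c)[0]
for n,P in (("both",A),("top",T)):
    x,y,z=P.T
    reg=(x>.46)&(x<.56)&(y>.15)&(y<.42)
    rect(n+" bartop",P[reg&(z>.0955)&(z<.103)])
    rect(n+" cheektips",P[reg&(z>.088)&(z<.0945)])
    rect(n+" tab",P[(x>.54)&(x<.62)&(y>.2)&(y<.37)&(z>.08)&(z<.091)])
    rect(n+" cover",P[(x>.42)&(x<.7)&(y>.15)&(y<.42)&(z>.0415)&(z<.046)])
    rect(n+" forks",P[(x>.44)&(x<.6)&(y>-.05)&(y<.12)&(z>.062)&(z<.08)])
    rect(n+" base",P[(x>.44)&(x<.6)&(y>-.06)&(y<.12)&(z>.005)&(z<.012)])
    rect(n+" forkbody",P[(x>.44)&(x<.6)&(y>-.05)&(y<.12)&(z>.02)&(z<.08)])
a=c["frame"][110:320,140:400]; b=d["frame"][130:290,170:430]
cv2.imwrite("pics/v1.png",np.vstack([cv2.resize(a,None,fx=1.9,fy=1.6),cv2.resize(b,None,fx=1.9,fy=1.6)])[:600])
```

```text
both bartop 1519 [519.2 296.2] [232.7  43.3] 81.93
both cheektips 849 [519.1 295.5] [246.4  47.5] 81.76
both tab 233 [572.1 315.4] [ 34.9 119.5] 22.19
both cover 4949 [569.4 292.1] [241.7 181.7] 81.83
both forks 197 [518.4  30.3] [ 63.2 104.4] 75.75
both base 1485 [502.   10.3] [135.2 141.2] 71.45
both forkbody 834 [521.6  44.1] [ 91.6 106.7] 75.75
top bartop 943 [519.2 296.3] [232.5  43.3] 81.93
top cheektips 341 [518.5 296.1] [245.4  46.3] 81.76
top tab 123 [571.7 315.5] [ 34.2 118.9] 22.19
top cover 3206 [568.  291.2] [238.6 178.7] 81.72
top forks 97 [517.   30.1] [ 59.9 101.3] 75.36
top base 1134 [502.   10.3] [135.2 141.2] 71.45
top forkbody 339 [520.8  44.8] [ 90. 102.] 75.24
```

View pics/v1.png

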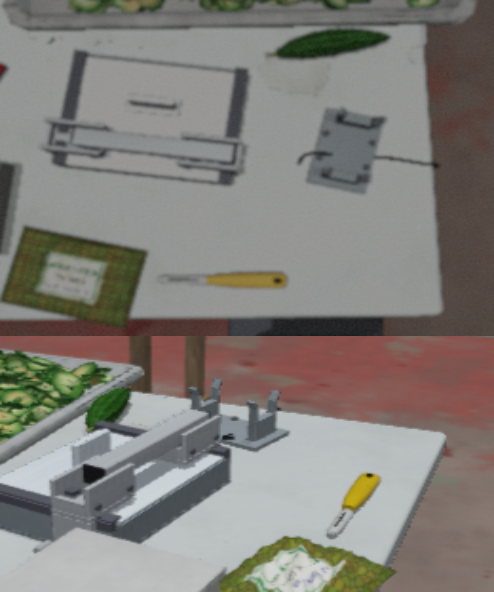

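```bash
python3 - <<'E'
from h import *
np.set_printoptions(precision=4,suppress=True)
c=dict(np.load("top0.npz")); d=dict(np.load("side0.npz"))
a=np.radians(-8.1); ex=np.array([np.cos(a),np.sin(a)]); ey=np.array([-np.sin(a),np.cos(a)]); o=np.array([.519,.296])
for n,q in (("top",c),("side",d)):
    P=world(q)[0]; L=np.c_[(P[:,:2]-o)@ex,(P[:,:2]-o)@ey,P[:,2]]*1000
    x,y,z=L.T
    def st(m,k): print(n,k,m.sum(),np.percentile(L[m],[2,50,98],axis=0).round(1).tolist())
    st((z>95)&(z<103)&(abs(x)<30)&(abs(y)<150),"bartop")
    st((z>95)&(z<103)&(abs(x)<30)&(abs(y)<35),"barmid")
    st((z>84)&(z<94.5)&(abs(x)<35)&(abs(y)<150),"cheek")
    st((z>60)&(z<91)&(x>40)&(x<90)&(abs(y)<60),"tab")
    st((z>41)&(z<47)&(abs(x)<200)&(abs(y)<150),"cover")
    b=np.radians(-14.25); sy=np.array([np.cos(b),np.sin(b)]); sx=np.array([sy[1],-sy[0]]);so=np.array([.5175,.030])
    L=np.c_[(P[:,:2]-so)@sx,(P[:,:2]-so)@sy,P[:,2]]*1000; x,y,z=L.T
    m=(z>60)&(z<80)&(abs(x)<60)&(abs(y)<80); st(m,"fork"); st(m&(y>0),"fork+"); st(m&(y<0),"fork-")
    st(m&(x>0),"forkx+"); st(m&(x<0),"forkx-")
E
python3 -m creep '[[[0,0,0,-0.136,0.05],[0,0,0,-0.136,0.05],[0,0,0,-0.136,0.05],[0,0,0,-0.136,0.05],[0,0,0,-0.136,0.05],[0,0,0,-0.136,0.05],[0,0,0,-0.136,0.05],[0,0,0,-0.138,0.05],[0,0,0,0,0.05]]]' 30
```

```text
top bartop 978 [[-13.5, -112.4, 95.4], [-0.7, -16.3, 98.2], [12.3, 83.0, 101.1]]
top barmid 332 [[-12.6, -33.6, 95.4], [-0.6, -0.2, 98.1], [11.8, 33.7, 101.1]]
top cheek 379 [[-23.3, -118.8, 85.1], [-13.0, -42.3, 92.3], [22.3, 118.6, 94.4]]
top tab 154 [[61.9, -31.1, 61.7], [64.4, -2.3, 85.7], [71.5, 25.9, 89.2]]
top cover 3689 [[-37.4, -96.1, 41.4], [65.5, -1.5, 44.2], [131.6, 93.3, 46.7]]
top fork 106 [[-29.6, -51.1, 61.1], [20.0, -0.5, 69.6], [29.4, 49.5, 75.2]]
top fork+ 53 [[-28.8, 39.1, 61.1], [20.0, 44.0, 69.4], [30.0, 49.8, 75.2]]
top fork- 53 [[-29.6, -51.1, 61.3], [19.9, -45.6, 70.4], [28.8, -39.9, 75.0]]
top forkx+ 61 [[18.1, -51.1, 61.5], [24.0, -39.7, 69.1], [29.9, 49.5, 75.1]]
top forkx- 45 [[-29.7, -50.6, 61.1], [-24.5, 39.4, 70.0], [-18.4, 49.1, 75.1]]
side bartop 597 [[-12.6, -111.6, 95.3], [-1.9, -2.3, 97.8], [12.1, 81.7, 99.2]]
side barmid 210 [[-12.1, -33.7, 95.5], [-1.9, 3.3, 97.8], [12.0, 33.3, 99.2]]
side cheek 706 [[-23.1, -113.6, 84.2], [-12.3, 56.7, 90.6], [22.2, 120.8, 94.2]]
side tab 290 [[61.7, -29.4, 60.8], [64.2, 2.8, 76.1], [71.2, 27.7, 88.0]]
side cover 1820 [[-38.0, -108.7, 41.6], [10.2, 15.6, 43.9], [132.6, 120.9, 46.2]]
side fork 114 [[-29.6, -50.9, 60.4], [19.8, -37.5, 67.2], [31.0, 51.1, 74.2]]
side fork+ 55 [[-28.5, 39.2, 60.7], [20.3, 44.5, 67.0], [30.9, 51.4, 73.4]]
side fork- 59 [[-29.7, -51.1, 60.4], [19.6, -44.5, 67.4], [30.8, -37.5, 74.3]]
side forkx+ 64 [[18.2, -50.4, 60.5], [25.0, -36.8, 66.8], [31.1, 51.2, 73.9]]
side forkx- 50 [[-29.9, -51.2, 60.4], [-25.4, -37.8, 68.2], [-21.0, 50.6, 73.9]]
time_s: 1.7
eef_pos: [0.2152, -0.6133, 0.3027]
eef_rot: [[0.142, 0.99, 0.0], [0.99, -0.142, 0.0], [0.0, 0.0, -1.0]]
contact_force: [0.3, 0.5, -0.8]
opening: 0.0498
```

```bash
python3 -m creep '[[[0.02,0.034,0,0,0.05],[0.02,0.034,0,0,0.05],[0.02,0.034,0,0,0.05],[0.02,0.034,0,0,0.05],[0.02,0.035,0,0,0.05],[0.04,0,0,0,0.05],[0.04,0,0,0,0.05],[0.04,0,0,0,0.05],[0.04,0,0,0,0.05],[0.04,0,0,0,0.05]]]' && python3 -m creep '[[[0.04,0,0,0,0.05],[0.04,0,0,0,0.05],[0.04,0,0,0,0.05],[0.04,0,0,0,0.05],[0.04,0,0,0,0.05],[0.04,0,0,0,0.05],[0.04,0,0,0,0.05],[0.04,0,0,0,0.05],[0.04,0,0,0,0.05],[0.04,0,0,0,0.05]]]' && python3 -m creep '[[[0.04,0,0,0,0.05],[0.04,0,0,0,0.05],[0.04,0,0,0,0.05],[0.04,0,0,0,0.05],[0.04,0,0,0,0.05],[0.028,0,0,0,0.05],[0,0,0,0,0.05],[0,0,0,0,0.05]]]'
```

```text
time_s: 2.7
eef_pos: [0.4275, -0.3391, 0.3028]
eef_rot: [[0.146, 0.989, 0.0], [0.989, -0.146, -0.0], [-0.0, 0.0, -1.0]]
contact_force: [0.2, 0.5, -0.0]
opening: 0.0497
time_s: 3.7
eef_pos: [0.4845, 0.0567, 0.303]
eef_rot: [[0.147, 0.989, 0.001], [0.989, -0.147, -0.0], [-0.0, 0.001, -1.0]]
contact_force: [-0.0, -0.3, 1.2]
opening: 0.0502
time_s: 4.5
eef_pos: [0.5167, 0.281, 0.3023]
eef_rot: [[0.144, 0.99, -0.001], [0.99, -0.144, -0.001], [-0.001, -0.001, -1.0]]
contact_force: [0.4, -0.2, -0.1]
opening: 0.0499
```

```bash
python3 -m creep '[[[0,0,0.03,0,0.05],[0,0,0.03,0,0.05],[0,0,0.03,0,0.05],[0,0,0.03,0,0.05],[0,0,0.018,0,0.05],[0,0,0.009,0,0.05],[0,0,0,0,0.05],[0,0,0,0,0.05]]]' && python3 -m creep '[[[0,0,0,0,0.01],[0,0,0,0,0.01],[0,0,0,0,0.01],[0,0,0,0,0.01],[0,0,0,0,0.01],[0,0,0,0,0.01],[0,0,0,0,0.01]]]' 35
```

```text
time_s: 5.3
eef_pos: [0.5176, 0.2805, 0.1566]
eef_rot: [[0.144, 0.99, 0.001], [0.99, -0.144, 0.0], [0.0, 0.001, -1.0]]
contact_force: [0.4, 1.7, 0.3]
opening: 0.0495
time_s: 6.0
eef_pos: [0.5171, 0.281, 0.1563]
eef_rot: [[0.143, 0.99, 0.001], [0.99, -0.143, 0.0], [0.0, 0.001, -1.0]]
contact_force: [-1.2, -0.8, 5.3]
opening: 0.026
```

```bash
python3 -m creep '[[[0,0,-0.0015,0,0.01],[0.003,0,0,0,0.01],[0.003,0,0,0,0.01],[0.003,0,0,0,0.01],[0.003,0,0,0,0.01],[0.001,0,0,0,0.01],[0,0,0,0,0.01]]]' && python3 -m creep '[[[0,0,-0.002,0,0.01],[0,0,-0.001,0,0.01],[0,0,-0.001,0,0.01],[0,0,0,0,0.01]]]'
```

```text
time_s: 6.7
eef_pos: [0.5186, 0.2941, 0.157]
eef_rot: [[0.142, 0.99, -0.0], [0.99, -0.142, 0.0], [0.0, -0.0, -1.0]]
contact_force: [-0.6, 0.7, -5.7]
opening: 0.0256
time_s: 7.1
eef_pos: [0.519, 0.2937, 0.1614]
eef_rot: [[0.143, 0.99, 0.0], [0.99, -0.143, 0.0], [0.0, 0.0, -1.0]]
contact_force: [-0.3, 0.7, -5.7]
opening: 0.0259
```

```bash
python3 -m creep '[[[0,0,-0.001,0,0.01],[0,0,-0.001,0,0.01],[0,0,-0.001,0,0.01],[0,0,0,0,0.01]]]'
```

```text
time_s: 7.5
eef_pos: [0.5189, 0.2938, 0.1643]
eef_rot: [[0.143, 0.99, 0.0], [0.99, -0.143, 0.0], [0.0, 0.0, -1.0]]
contact_force: [0.2, -0.1, -5.3]
opening: 0.0259
```

```bash
python3 -m creep '[[[0,0,-0.003,0,0.01],[0,0,-0.004,0,0.01],[0,0,-0.004,0,0.01],[0,0,-0.004,0,0.01],[0,0,0,0,0.01]]]' && python3 -m creep '[[[0,0,-0.008,0,0.01],[0,0,-0.01,0,0.01],[0,0,-0.012,0,0.01],[0,0,-0.015,0,0.01],[0,0,-0.015,0,0.01],[0,0,-0.015,0,0.01],[0,0,0,0,0.01],[0,0,0,0,0.01]]]'
python3 - <<'E'
from h import *
np.set_printoptions(precision=4,suppress=True)
for n in ("side","top"):
    c=camera(n); cv2.imwrite(f"pics/{n}1.png",c["frame"])
    for r in spotter.outline_of("bar",n)[:1]:
        P,_,_=world(c,mask=r["mask"]); print(n,r["confidence"],np.percentile(P,[2,50,98],axis=0).round(3).tolist())
    if n=="side": cv2.imwrite("pics/v2.png",cv2.resize(c["frame"][60:300,120:440],None,fx=2,fy=2))
E
```

```text
time_s: 8.0
eef_pos: [0.5192, 0.294, 0.18]
eef_rot: [[0.143, 0.99, 0.001], [0.99, -0.143, 0.001], [0.001, 0.001, -1.0]]
contact_force: [0.4, -0.3, -5.0]
opening: 0.0255
time_s: 8.8
eef_pos: [0.5189, 0.2936, 0.2546]
eef_rot: [[0.143, 0.99, 0.001], [0.99, -0.143, -0.0], [0.0, 0.001, -1.0]]
contact_force: [-0.3, 0.0, -6.7]
opening: 0.0255
side 0.76 [[0.493, -0.094, 0.022], [0.518, 0.332, 0.188], [0.773, 0.393, 0.197]]
```

View pics/v2.png

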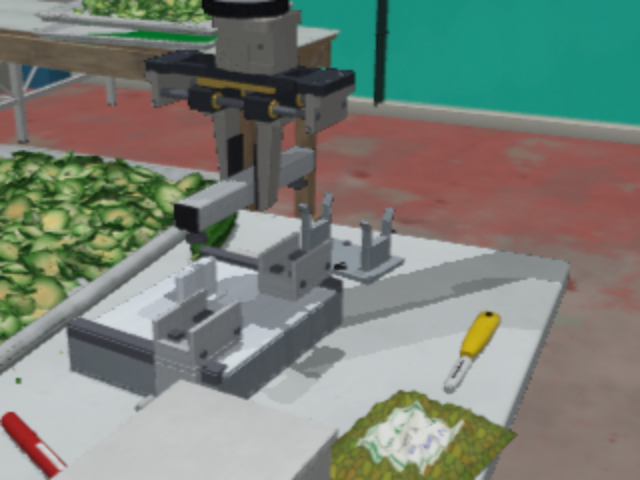

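```bash
python3 -m creep '[[[-0.015,0.0023,0,0,0.01],[-0.03,0.004,0,0,0.01],[-0.036,0.005,0,0,0.01],[-0.036,0.005,0,0,0.01],[-0.036,0.005,0,0,0.01],[-0.036,0.005,0,0,0.01],[-0.036,0.005,0,0,0.01],[-0.024,0.003,0,0,0.01],[-0.012,0.002,0,0,0.01],[0,0,0,-0.08,0.01]]]' && python3 -m creep '[[[0,0,0,-0.14,0.01],[0,0,0,-0.14,0.01],[0,0,0,-0.14,0.01],[0,0,0,-0.14,0.01],[0,0,0,-0.14,0.01],[0,0,0,-0.14,0.01],[0,0,0,-0.14,0.01],[0,0,0,-0.14,0.01],[0,0,0,-0.14,0.01],[0,0,0,-0.125,0.01]]]' && python3 -m creep '[[[0,0,0,0,0.01],[0,0,0,0,0.01],[0,0,0,0,0.01]]]'
python3 - <<'E'
from h import *
np.set_printoptions(precision=4,suppress=True)
s=status.sense(); print(s["eef_pos"],s["q"])
for n in ("top","side"):
    c=camera(n); cv2.imwrite(f"pics/{n}2.png",c["frame"]); P=world(c)[0]; x,y,z=P.T
    m=(z>.188)&(z<.203)&(abs(x-.5175)<.12)&(abs(y-.03)<.06)
    if n=="side": m=(z>.17)&(z<.203)&(abs(x-.5175)<.12)&(abs(y-.03)<.06)
    b=np.radians(-14.25); sy=np.array([np.cos(b),np.sin(b)]); sx=np.array([sy[1],-sy[0]]);L=np.c_[(P[:,:2]-[.5175,.030])@sx,(P[:,:2]-[.5175,.030])@sy,z]*1000
    print(n,m.sum(),np.percentile(L[m],[0,2,50,98,100],axis=0).round(1).tolist())
    for k in (-80,80):
        mm=m&(abs(L[:,1]-k)<18); print(k,mm.sum(),np.percentile(L[mm],[2,50,98],axis=0).round(1).tolist() if mm.any() else 0)
    if n=="side": cv2.imwrite("pics/v3.png",cv2.resize(c["frame"][60:300,120:440],None,fx=2,fy=2))
E
```

```text
time_s: 10.0
eef_pos: [0.5173, 0.0275, 0.2539]
eef_rot: [[0.065, 0.998, -0.001], [0.998, -0.065, -0.001], [-0.001, -0.0, -1.0]]
contact_force: [0.4, 0.1, -4.7]
opening: 0.0259
time_s: 11.0
eef_pos: [0.5173, 0.0305, 0.2541]
eef_rot: [[-0.971, 0.24, -0.0], [0.24, 0.971, 0.0], [0.0, 0.0, -1.0]]
contact_force: [0.2, 0.3, -5.6]
opening: 0.0256
time_s: 11.3
eef_pos: [0.5175, 0.0303, 0.2542]
eef_rot: [[-0.969, 0.248, -0.0], [0.248, 0.969, -0.0], [-0.0, -0.0, -1.0]]
contact_force: [0.1, -0.2, -5.5]
opening: 0.0257
[0.5175 0.0303 0.2542] [ 34.5795  27.462  -52.2115 110.2659  26.3994  55.0851  45.4955]
top 655 [[-14.9, -99.0, 188.1], [-14.6, -97.4, 190.5], [-4.0, -49.9, 195.5], [10.4, 94.8, 198.2], [11.6, 101.4, 199.6]]
-80 238 [[-14.5, -97.4, 191.5], [-2.6, -80.2, 195.6], [10.2, -62.9, 198.0]]
80 94 [[-14.4, 63.7, 190.1], [-9.7, 79.0, 195.2], [-2.0, 96.7, 197.4]]
side 1003 [[-31.2, -99.7, 170.0], [-28.4, -97.9, 172.8], [-12.4, -10.0, 188.3], [13.5, 96.3, 200.8], [24.5, 102.4, 203.0]]
-80 223 [[-15.4, -97.8, 173.6], [-11.9, -84.1, 187.2], [10.5, -62.5, 196.6]]
80 144 [[-16.1, 62.5, 174.5], [-12.3, 79.5, 188.2], [7.4, 96.3, 196.6]]
```

View pics/v3.png

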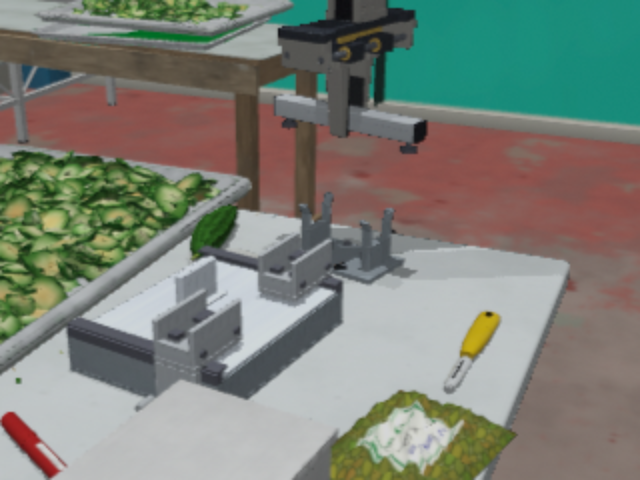

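```bash
python3 -m creep '[[[0,-0.0015,0.015,0,0.01],[0,0,0.02,0,0.01],[0,0,0.025,0,0.01],[0,0,0.02,0,0.01],[0,0,0.012,0,0.01],[0,0,0.01,0,0.01],[0,0,0.008,0,0.01],[0,0,0.007,0,0.01],[0,0,0,0,0.01]]]' && python3 -m creep '[[[0,0,0.005,0,0.01],[0,0,0.005,0,0.01],[0,0,0.003,0,0.01],[0,0,0.001,0,0.01],[0,0,0,0,0.01]]]'
```

```text
time_s: 12.3
eef_pos: [0.5169, 0.0287, 0.1366]
eef_rot: [[-0.969, 0.246, -0.001], [0.246, 0.969, -0.0], [0.001, -0.0, -1.0]]
contact_force: [-1.3, 0.0, -5.8]
opening: 0.026
time_s: 12.8
eef_pos: [0.5171, 0.0287, 0.1231]
eef_rot: [[-0.969, 0.246, -0.0], [0.246, 0.969, -0.0], [0.0, -0.0, -1.0]]
contact_force: [-0.4, -0.3, -5.7]
opening: 0.0256
```

```bash
python3 -m creep '[[[0,0,0.001,0,0.01],[0,0,0.0005,0,0.01],[0,0,0,0,0.01]]]'
```

```text
time_s: 13.1
eef_pos: [0.5174, 0.0289, 0.1223]
eef_rot: [[-0.969, 0.246, 0.001], [0.246, 0.969, -0.0], [-0.001, -0.0, -1.0]]
contact_force: [-2.1, 0.2, 1.5]
opening: 0.0253
```

Contact: the weight is off the gripper. Release and check before retreating.

```bash
python3 -m creep '[[[0,0,0,0,0.035],[0,0,0,0,0.06],[0,0,0,0,0.06],[0,0,0,0,0.06],[0,0,0,0,0.06]]]' && python3 -m creep '[[[0,0,-0.01,0,0.06],[0,0,-0.02,0,0.06],[0,0,-0.03,0,0.06],[0,0,-0.03,0,0.06],[0,0,-0.03,0,0.06],[0,0,-0.02,0,0.06],[0,0,0,0,0.06]]]'
python3 - <<'E'
from h import *
for n in ("top","side"):
    c=camera(n); P=world(c)[0]; x,y,z=P.T
    m=(z>.045)&(z<.085)&(abs(x-.5175)<.13)&(abs(y-.03)<.07)
    b=np.radians(-14.25); sy=np.array([np.cos(b),np.sin(b)]); sx=np.array([sy[1],-sy[0]]);L=np.c_[(P[:,:2]-[.5175,.030])@sx,(P[:,:2]-[.5175,.030])@sy,z]*1000
    for k in (-80,0,80):
        mm=m&(abs(L[:,1]-k)<22); print(n,k,mm.sum(),np.percentile(L[mm],[0,2,50,98,100],axis=0).round(1).tolist() if mm.any() else 0)
    P=world(c)[0]; a=np.radians(-8.1); ex=np.array([np.cos(a),np.sin(a)]); ey=np.array([-np.sin(a),np.cos(a)])
    L=np.c_[(P[:,:2]-[.519,.296])@ex,(P[:,:2]-[.519,.296])@ey,P[:,2]]*1000; x,y,z=L.T
    m=(z>60)&(z<91)&(x>40)&(x<90)&(abs(y)<60); print("tab",m.sum(),np.percentile(L[m],[2,50,98],axis=0).round(1).tolist())
    if n=="side": cv2.imwrite("pics/v4.png",cv2.resize(c["frame"][60:300,120:440],None,fx=2,fy=2))
E
```

```text
time_s: 13.6
eef_pos: [0.5172, 0.0288, 0.1217]
eef_rot: [[-0.969, 0.246, 0.0], [0.246, 0.969, 0.0], [-0.0, 0.0, -1.0]]
contact_force: [0.2, -0.5, 0.4]
opening: 0.0596
time_s: 14.3
eef_pos: [0.5184, 0.0293, 0.2648]
eef_rot: [[-0.969, 0.246, 0.006], [0.246, 0.969, -0.0], [-0.006, 0.001, -1.0]]
contact_force: [-0.1, 0.1, 0.1]
opening: 0.0602
top -80 210 [[-13.8, -98.9, 46.4], [-13.4, -98.7, 48.6], [-2.0, -79.4, 63.5], [11.8, -59.1, 66.6], [12.9, -58.0, 67.6]]
top 0 166 [[-13.7, -21.9, 46.6], [-13.3, -21.0, 51.6], [-0.4, -5.0, 63.5], [12.2, 15.4, 66.3], [12.8, 17.5, 67.3]]
top 80 51 [[-13.3, 58.6, 59.7], [-11.3, 59.8, 59.9], [7.3, 74.5, 63.2], [12.9, 101.6, 66.6], [13.0, 101.8, 68.5]]
tab 153 [[61.7, -31.3, 61.8], [64.4, -2.9, 85.9], [71.5, 25.7, 89.3]]
side -80 215 [[-16.1, -99.1, 45.1], [-14.0, -98.4, 45.5], [-9.3, -83.2, 58.1], [12.1, -59.1, 65.3], [13.7, -58.0, 65.9]]
side 0 171 [[-15.7, -21.8, 45.3], [-14.5, -20.0, 45.7], [-10.2, 0.2, 60.2], [12.1, 21.0, 65.3], [15.4, 21.8, 66.5]]
side 80 138 [[-15.6, 59.6, 45.6], [-14.1, 60.8, 46.0], [-10.2, 80.4, 60.1], [12.2, 101.1, 65.2], [13.3, 101.5, 65.9]]
tab 291 [[61.6, -30.1, 60.8], [64.0, 1.5, 76.3], [71.6, 27.2, 87.8]]
```

View pics/v4.png

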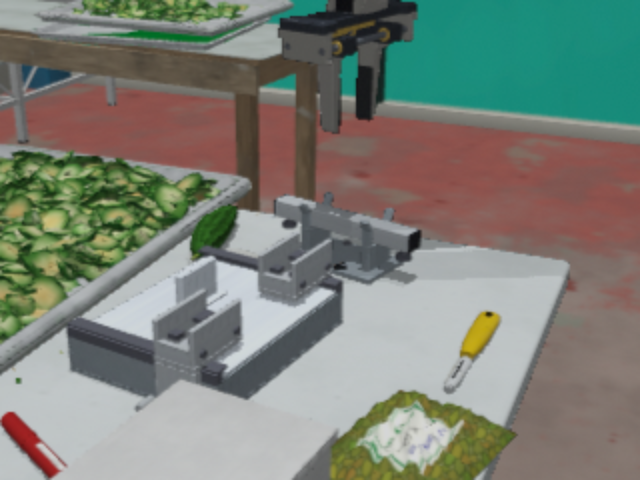

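```bash
python3 -m creep '[[[0,0,0,0.14,0.06],[0,0,0,0.14,0.06],[0,0,0,0.14,0.06],[0,0,0,0.14,0.06],[0,0,0,0.14,0.06],[0,0,0,0.14,0.06],[0,0,0,0.14,0.06],[0,0,0,0.14,0.06],[0,0,0,0.14,0.06],[0,0,0,0.14,0.06]]]' && python3 -m creep '[[[0,0,0,0.0635,0.05],[0.02,0.002,0,0,0.05],[0.036,0.004,0,0,0.05],[0.036,0.004,0,0,0.05],[0.036,0.004,0,0,0.05],[0.036,0.004,0,0,0.05],[0.036,0.004,0,0,0.05],[0.036,0.004,0,0,0.05],[0.026,0.003,0,0,0.05],[0,0,0,0,0.05]]]' && python3 -m creep '[[[0,0,0,0,0.05],[0,0,0,0,0.05]]]'
```

```text
time_s: 15.4
eef_pos: [0.5163, 0.0286, 0.2601]
eef_rot: [[0.084, 0.996, -0.003], [0.997, -0.084, -0.0], [-0.0, -0.003, -1.0]]
contact_force: [-0.7, -0.6, -0.2]
opening: 0.0598
time_s: 16.4
eef_pos: [0.5813, 0.2884, 0.2596]
eef_rot: [[0.135, 0.991, -0.003], [0.991, -0.135, 0.002], [0.001, -0.003, -1.0]]
contact_force: [-0.4, 0.4, 0.5]
opening: 0.0499
time_s: 16.6
eef_pos: [0.5826, 0.2825, 0.2604]
eef_rot: [[0.142, 0.99, -0.002], [0.99, -0.142, -0.002], [-0.002, -0.001, -1.0]]
contact_force: [-0.2, -0.4, 0.7]
opening: 0.0501
```

```bash
python3 -m creep '[[[0.002,0.0016,0.02,0,0.05],[0,0,0.03,0,0.05],[0,0,0.03,0,0.05],[0,0,0.02,0,0.05],[0,0,0.01,0,0.05],[0,0,0.006,0,0.05],[0,0,0,0,0.05]]]' && python3 -m creep '[[[0,0,0,0,0.0],[0,0,0,0,0.0],[0,0,0,0,0.0],[0,0,0,0,0.0],[0,0,0,0,0.0],[0,0,0,0,0.0],[0,0,0,0,0.0],[0,0,0,0,0.0]]]' 20
```

```text
time_s: 17.3
eef_pos: [0.5848, 0.2852, 0.1456]
eef_rot: [[0.142, 0.99, -0.0], [0.99, -0.142, -0.0], [-0.0, -0.0, -1.0]]
contact_force: [-0.4, 1.0, -0.3]
opening: 0.0502
time_s: 18.1
eef_pos: [0.585, 0.2858, 0.1459]
eef_rot: [[0.141, 0.99, 0.001], [0.99, -0.141, 0.0], [0.0, 0.001, -1.0]]
contact_force: [-0.1, 0.2, 2.6]
opening: 0.0098
```

Gripped on the 10 mm tab. Pull about 100 mm, then ease to the stop.

```bash
python3 -m creep '[[[0,-0.006,0,0,0],[0,-0.012,0,0,0],[0,-0.014,0,0,0],[0,-0.014,0,0,0],[0,-0.014,0,0,0],[0,-0.014,0,0,0],[0,-0.012,0,0,0],[0,-0.01,0,0,0],[0,-0.004,0,0,0],[0,0,0,0,0]]]' && python3 -m creep '[[[0,-0.002,0,0,0],[0,-0.002,0,0,0],[0,-0.002,0,0,0],[0,0,0,0,0],[0,0,0,0,0]]]'
```

```text
time_s: 19.1
eef_pos: [0.4846, 0.3005, 0.1459]
eef_rot: [[0.14, 0.99, -0.001], [0.99, -0.14, 0.0], [-0.0, -0.001, -1.0]]
contact_force: [-2.0, 0.3, 6.0]
opening: 0.0097
time_s: 19.6
eef_pos: [0.4797, 0.3011, 0.1459]
eef_rot: [[0.141, 0.99, 0.0], [0.99, -0.141, 0.0], [0.0, 0.0, -1.0]]
contact_force: [1.9, 1.2, 4.9]
opening: 0.0098
```

```bash
python3 -m creep '[[[0,-0.0015,0,0,0],[0,-0.0015,0,0,0],[0,0,0,0,0]]]'
```

```text
time_s: 19.9
eef_pos: [0.4791, 0.301, 0.1459]
eef_rot: [[0.142, 0.99, 0.004], [0.99, -0.142, 0.002], [0.002, 0.004, -1.0]]
contact_force: [9.2, 3.1, 0.1]
opening: 0.0103
```

At the stop (9 N). Back off the load, release, and retreat.

```bash
python3 -m creep '[[[0,0.002,0,0,0],[0,0,0,0,0.02],[0,0,0,0,0.04],[0,0,0,0,0.04],[0,0,0,0,0.04],[0,0,0,0,0.04]]]' && python3 -m creep '[[[0,0,-0.01,0,0.04],[0,0,-0.02,0,0.04],[0,0,-0.03,0,0.04],[0,0,-0.03,0,0.04],[0,0,-0.03,0,0.04],[0,0,-0.02,0,0.04],[0,0,0,0,0.04],[0,0,0,0,0.04]]]'
python3 - <<'E'
from h import *
a=np.radians(-8.1); ex=np.array([np.cos(a),np.sin(a)]); ey=np.array([-np.sin(a),np.cos(a)])
b=np.radians(-14.25); sy=np.array([np.cos(b),np.sin(b)]); sx=np.array([sy[1],-sy[0]])
c=camera("side"); P=world(c)[0]
L=np.c_[(P[:,:2]-[.519,.296])@ex,(P[:,:2]-[.519,.296])@ey,P[:,2]]*1000; x,y,z=L.T
m=(z>60)&(z<91)&(abs(x)<80)&(abs(y)<42); print("tab",m.sum(),np.percentile(L[m],[2,50,98],axis=0).round(1).tolist())
L=np.c_[(P[:,:2]-[.5175,.030])@sx,(P[:,:2]-[.5175,.030])@sy,P[:,2]]*1000; x,y,z=L.T
m=(z>45)&(z<68)&(abs(x)<18)&(abs(y)<115); print("bar",m.sum(),np.percentile(L[m],[1,50,99],axis=0).round(1).tolist())
for o in ("gourd_4","peeler"):
    for r in spotter.outline_of(o,"side")[:1]: print(o,np.median(world(c,mask=r["mask"])[0],0).round(3))
cv2.imwrite("pics/v5.png",cv2.resize(c["frame"][60:300,120:440],None,fx=2,fy=2))
E
```

```text
time_s: 20.5
eef_pos: [0.4785, 0.3007, 0.1454]
eef_rot: [[0.141, 0.99, -0.001], [0.99, -0.141, -0.001], [-0.001, -0.001, -1.0]]
contact_force: [-0.9, -1.4, -0.3]
opening: 0.0403
time_s: 21.3
eef_pos: [0.4787, 0.3007, 0.2859]
eef_rot: [[0.141, 0.99, 0.001], [0.99, -0.141, -0.0], [-0.0, 0.001, -1.0]]
contact_force: [-1.2, 0.3, -1.2]
opening: 0.0398
tab 304 [[-45.4, -30.3, 60.7], [-43.3, 4.1, 76.5], [-35.1, 27.9, 87.6]]
bar 733 [[-15.5, -98.2, 45.8], [-10.1, -8.9, 60.3], [12.4, 100.6, 65.7]]
gourd_4 [0.682 0.064 0.03 ]
peeler [0.317 0.186 0.012]
```

View pics/v5.png

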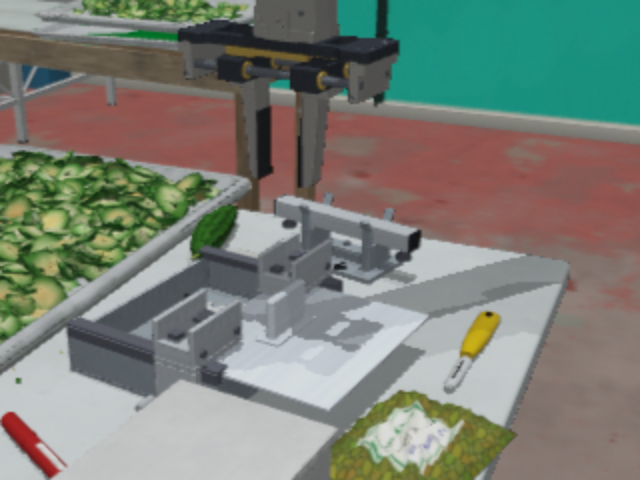

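The cover is fully open: the tab moved 107 mm to x ≈ -40 in the case frame, at the stop. The bar sits in both forks and the bystanders are where they were.

```bash
python3 -c "
from rig import bot
print(bot.finish_job())"
```

```text
the job is handed in; nothing more can be done
None
```

The bar is parked level in both forks of the stand and the cover is fully open. I handed the job in at about 21 s; the hand-in reports no verdict.

- **Bar:** I gripped it at the middle and slid it about 13 mm towards +y. It came free there and lifted straight up with only its own weight (about 5.5 N) on the wrist. I turned it about 84° over the stand, lowered it into the forks and released it. The last look shows it within about 2 mm of the seat and at its height.
- **Cover:** I pulled it by the tab to the stop, where the wrist force rose to about 9 N, then released the tab. The tab moved about 107 mm from where it started, about 3.5 mm open, so the cover is at about 110 mm.
- **Bystanders and arm:** The gourd and the peeler are where they were, apart from a few mm of camera noise. The arm is raised clear and touches nothing.

One check gave no result: after the lift the network did not find the bar in the top picture. In the side picture its mask also covered other things. I went by the side picture itself and the wrist force instead.

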